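# Empty the tray of used vials into the discard tub

## Task

Pick up the little metal tray by its black handle with the three used vials in it, carry it over to the square discard tub and tip all three vials into the tub (not into the round pot). Then set the empty tray back upright on the free bench top, outside the tub, and let go.

Things in the scene. Friction and masses are not known exactly. Their poses are not given: they have to be found in the camera images.
- tray_grip (a point): Handle of the aluminium tray: upright black block 24 (x) x 16 (y) x 50 mm high, on a bridge over the tray's middle. The point is on its axis, 74 mm above the tray's underside, 28 above the bridge, 22 below the top; z up, x along the tray away from its pouring end. The tray (0.24 kg) balances below it. Grip it across the 16 mm; the gripper may lean along the tray's length.
- tray_lip (a point): Middle of the lip at the tray's pouring end (its -x end, facing roughly to the robot), 85 mm from the handle's axis, 18 mm above the underside. Tray: 153 mm long, 64 wide, floor 3, sides 32 high, no end wall here: the floor ramps up 15 mm over the last 40. Vials pass under the bridge (41 mm free). Lip end tipped down 65 degrees: all roll out.
- tub: Square open discard tub, grey plastic, 180 x 180 mm outside, 100 high, walls and floor 5, fixed, empty. The point is the centre of its underside, on the bench top; z up, x and y along its sides. It stands left or right of the tray; on the other side stands a round grey pot as high (150 mm across), not to be used.
- vial1_mid (a point): Capped cylindrical amber glass vial with a white cap, 22 mm diameter, 50 mm long, about 25 g; one of three lying side by side in the tray, across its width, free to roll. The point is its centre; its y axis is the vial's axis (cap at +y).
- vial2_mid (a point): Capped cylindrical amber glass vial with a white cap, 22 mm diameter, 50 mm long, about 25 g; one of three lying side by side in the tray, across its width, free to roll. The point is its centre; its y axis is the vial's axis (cap at +y).
- vial3_mid (a point): Capped cylindrical amber glass vial with a white cap, 22 mm diameter, 50 mm long, about 25 g; one of three lying side by side in the tray, across its width, free to roll. The point is its centre; its y axis is the vial's axis (cap at +y).
Mind the look-alikes: they are no part of the job. What is shaped like the part that bears tray_grip but blue, brown or green is not meant.

How it is judged (in metres and radians):
On the way, in this order (a step that is already met when the one before it is completed fails the run):
1. the tray, lifted, is over the tub with all three vials still in it (horizontal distance between tray_grip and tub below 0.18 m and height (world z) of tray_grip above 0.14 m and x of vial1_mid in the frame of tray_grip between -0.095 and 0.095 m and y of vial1_mid in the frame of tray_grip between -0.04 and 0.04 m and z of vial1_mid in the frame of tray_grip between -0.08 and -0.02 m and x of vial2_mid in the frame of tray_grip between -0.095 and 0.095 m and y of vial2_mid in the frame of tray_grip between -0.04 and 0.04 m and z of vial2_mid in the frame of tray_grip between -0.08 and -0.02 m and x of vial3_mid in the frame of tray_grip between -0.095 and 0.095 m and y of vial3_mid in the frame of tray_grip between -0.04 and 0.04 m and z of vial3_mid in the frame of tray_grip between -0.08 and -0.02 m), for 0.05 s.
2. all three vials are in the tub, the tray still held up (height (world z) of tray_grip above 0.12 m and x of vial1_mid in the frame of tub between -0.09 and 0.09 m and y of vial1_mid in the frame of tub between -0.09 and 0.09 m and z of vial1_mid in the frame of tub between 0 and 0.085 m and x of vial2_mid in the frame of tub between -0.09 and 0.09 m and y of vial2_mid in the frame of tub between -0.09 and 0.09 m and z of vial2_mid in the frame of tub between 0 and 0.085 m and x of vial3_mid in the frame of tub between -0.09 and 0.09 m and y of vial3_mid in the frame of tub between -0.09 and 0.09 m and z of vial3_mid in the frame of tub between 0 and 0.085 m), for 0.05 s.
At the end, for the whole second after the job is handed in: All three vials lie inside the square tub, below its rim; the tray stands upright (within 10 degrees) on the bench top (its height within 8 mm), outside the tub, and is released (x of vial1_mid in the frame of tub between -0.09 and 0.09 m and y of vial1_mid in the frame of tub between -0.09 and 0.09 m and z of vial1_mid in the frame of tub between 0 and 0.085 m and x of vial2_mid in the frame of tub between -0.09 and 0.09 m and y of vial2_mid in the frame of tub between -0.09 and 0.09 m and z of vial2_mid in the frame of tub between 0 and 0.085 m and x of vial3_mid in the frame of tub between -0.09 and 0.09 m and y of vial3_mid in the frame of tub between -0.09 and 0.09 m and z of vial3_mid in the frame of tub between 0 and 0.085 m and horizontal distance between tray_grip and tub above 0.13 m and height (world z) of tray_grip between 0.066 and 0.082 m and angle between tray_grip's own z axis and vertical below 0.175 rad); the robot touches nothing.
It also fails if it takes over 54 s, if anything falls off the work surface, if the arm or the gripper's body presses on something with over 40 N, if the wrist force passes 120 N, or if a joint passes its speed limit or range.

## Robot

A 6-joint arm with a two-finger parallel gripper is mounted at the origin on the work surface. World frame = base frame: x ahead of the robot, y to its left, z up, the work surface at z = 0. Lengths are in m, angles in degrees, forces in N, time in s.
With the tool pointing down it reaches from about 0.375 to 0.9 m from the base axis. Payload 3.1 kg.
Tool frame: the origin (TCP) lies at the very end of the fingers, on their centre line; the grasp point (between the pads) lies 19 mm behind it; z points along the fingers, y is the line along which they close (so a half turn about z gives the same grasp; the last joint's range is limited). The gripper opens to 87 mm and grips with 3 to 60 N. Pads are 19 mm wide; open, the fingers measure 117 mm over their backs; the gripper's body (75 mm by 190 mm) begins 51 mm behind the grasp point.
Start: joints at [64.315, 30.224, 82.088, -0, 67.689, -10.227], TCP at [0.167, 0.602, 0.223] pointing down, gripper open.
Joint ranges: [-176.69, 176.69], [-43.24, 126.21], [12.49, 139.97], [-82, 262], [0, 151.66], [-163.58, 163.58]. Speed limits (degrees/s): [159.86, 159.86, 180, 180, 180, 180].

## Interface

Orientations are given as a 3x3 rotation matrix whose columns are the frame's x, y, z axes.
In Python, from rig import bot, imaging gives the robot as it stands.
- The arm moves only by the tool drive_tool, never from a script. Its argument "deltas" is text: rows parted by semicolons, each of 5 numbers parted by spaces: the finger opening in mm, from 0 to 87, then the shift along the world's x, y, z in mm, then the turn about the world's z in rad. In form: jaw dx dy dz twist; .... A call has 1 to 12 rows; each row is the pose to reach, as a shift and turn from the pose commanded when the call began; what a row does not reach only later rows make up. A row lasts 1/10 s, in which the tool goes at most 50 mm and 8.59 degrees, less where a joint would pass 70% of its speed; a pose out of reach is approached as far as the arm can. A call with a gripper value outside its range is refused whole. The fingers move at their own pace and stop on an object; the grip force is fixed at half the most. Time passes only in rows, so rows that repeat a pose let the fingers close. It gives the time, the measured TCP pose, the force, the opening and the grip force at its end, in the units of the state.
- bot.read_state(): the state, without advancing time (a new reading comes with each control period).
- imaging.capture(name): name is "scene" or "top" or "wrist"; returns the picture (420x560x3 uint8, red, green, blue); there is no depth.
- imaging.camera_model(name): a dict with "fx", "fy", "cx", "cy" (pixels), "T" (4x4, takes a point from camera to world coordinates). Camera axes: x right, y down, z forward; pixel columns grow to the right and rows downward; lengths in m; the calibration is good to about 2 mm. A picture is of the moment at which its call begins: read the wrist's pose just before it. camera_model takes no time and is no camera call; for the wrist camera it gives the pose at the moment of the call.
- bot.hand_in(): hands the job in; it is judged then, once.
The state is a dict: "time_s": time; "joint_positions": joint angles; "qvel": joint speeds; "tau": joint torques, N m; "position": TCP position; "tcp_rot": TCP orientation; "force": force on the tool from outside, world axes, zero at the start; "moment": the same for the moment, N m; "opening": opening from 0.0 (shut) to 1.0 (fully open); "grasp_force": force on a finger pad.
Only numpy, scipy, OpenCV 4.12 (cv2) and the standard library are available. Lean on these libraries where they do the work, as an engineer would, in place of code of your own. Each camera call takes 0.05 s, during which the arm holds its last target. There are 200 camera calls.

## Working session

There is one attempt and no reset: what is moved stays moved. The work goes in short steps, Python scripts to look and compute and a tool call to move; the robot and the scene stay as the last step left them, time stands still between calls to the robot, and variables do not carry over. Pictures are saved under pics/ and viewed, at most 10 in all, crops included, and the job is handed in when it is done.

Besides the shell and the picture viewer there is one more tool, called as a command line: name --argument value ..., lists and objects as JSON in quotes. drive_tool: Moves the arm, as the interface text tells. Its arguments: {"type":"object","properties":{"deltas":{"type":"string"}},"required":["deltas"]}

```bash
mkdir -p pics; ls
python3 - <<'E'
from rig import bot, imaging
import cv2, numpy as np
s=bot.read_state(); print(s)
ims=[]
for n in ("scene","top"):
    im=imaging.capture(n); cv2.imwrite(f"pics/{n}0.png",im[:,:,::-1]); np.save(f"pics/{n}0.npy",im)
    print(n,imaging.camera_model(n))
E
```

```text
pics
{'time_s': 0.0, 'joint_positions': array([ 6.43130651e+01,  3.02796328e+01,  8.21564598e+01,  8.68025101e-04,
        6.76905075e+01, -1.02288015e+01]), 'qvel': array([ 0.01426277,  0.01299846, -0.02579526, -0.12125288,  0.04833833,
       -0.02532142]), 'tau': array([-2.81178473e-04, -4.40039885e+01, -1.76592278e+01,  6.31993543e-02,
        5.81317884e-02, -1.44913092e-04]), 'position': array([0.16624086, 0.6017173 , 0.2215641 ]), 'tcp_rot': array([[-9.63823736e-01,  2.66538674e-01, -9.70384271e-04],
       [ 2.66540131e-01,  9.63821777e-01, -1.98515141e-03],
       [ 4.06157868e-04, -2.17198240e-03, -9.99997559e-01]]), 'force': array([-0.47370191,  0.1120834 , -0.33778805]), 'moment': array([-0.00355771,  0.02241562,  0.02965689]), 'grasp_force': 0.0, 'opening': 0.9997930179010541}
scene {'fx': 433.70748872849185, 'fy': 433.70748872849185, 'cx': 273.8615796525958, 'cy': 205.66097109102938, 'T': array([[-0.38076472,  0.76701988, -0.51642882,  1.15599329],
       [ 0.92465592,  0.312551  , -0.21753921,  0.35454684],
       [-0.00544655, -0.56035022, -0.82823787,  1.16226576],
       [ 0.        ,  0.        ,  0.        ,  1.        ]])}
top {'fx': 425.81493158075676, 'fy': 425.81493158075676, 'cx': 281.527098239742, 'cy': 204.84057317463976, 'T': array([[ 0.02728322, -0.997921  ,  0.0583893 ,  0.40263767],
       [-0.99938097, -0.02593209,  0.02377413,  0.060198  ],
       [-0.02221055, -0.05900179, -0.99801076,  1.20979695],
       [ 0.        ,  0.        ,  0.        ,  1.        ]])}
```

View pics/top0.png

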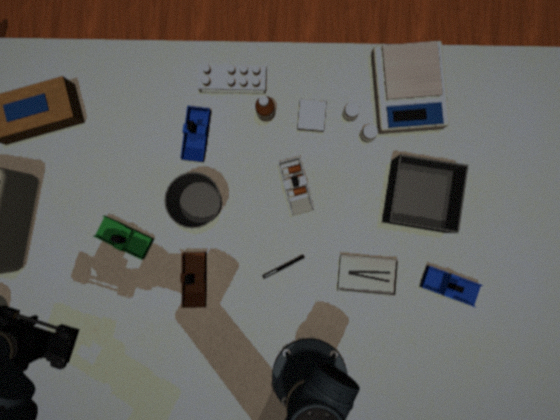

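View pics/scene0.png

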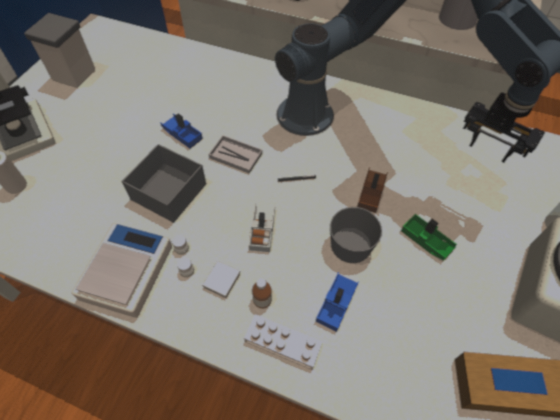

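The top view shows the aluminium tray at about (296,185) with its handle at (295,181) and the lip end at (302,212). The square tub is centred near (426,192), and the round pot at (193,200). The scene view shows the tray at (262,228) and the tub at (165,182). I'll zoom in for accuracy.

Run:
```python
import cv2, numpy as np
t=cv2.imread("pics/top0.png"); s=cv2.imread("pics/scene0.png")
a=cv2.resize(t[145:225,260:340],(400,400),interpolation=cv2.INTER_CUBIC)
b=cv2.resize(t[140:240,375:475],(400,400),interpolation=cv2.INTER_CUBIC)
cv2.imwrite("pics/crop0.png",cv2.convertScaleAbs(np.hstack([a,b]),alpha=1.5))
```

```text
(no output)
```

View pics/crop0.png

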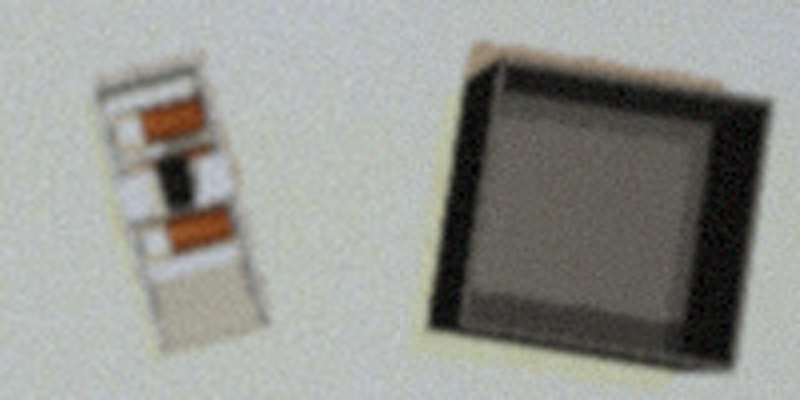

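```bash
cat > h.py <<'E'
import numpy as np
from rig import bot, imaging
def p2w(n,u,v,z,m=None):
    m=m or imaging.camera_model(n); T=m["T"]
    d=T[:3,:3]@[(u-m["cx"])/m["fx"],(v-m["cy"])/m["fy"],1]; o=T[:3,3]
    return o+d*(z-o[2])/d[2]
def w2p(n,p,m=None):
    m=m or imaging.camera_model(n); T=m["T"]; c=T[:3,:3].T@(np.array(p)-T[:3,3])
    return np.array([m["cx"]+m["fx"]*c[0]/c[2],m["cy"]+m["fy"]*c[1]/c[2]])
E
python3 - <<'E'
from h import *
np.set_printoptions(precision=4,suppress=True)
c=[((x-400)/4+375,y/4+140) for x,y in [(495,60),(770,98),(735,368),(465,330)]]
C=np.array([p2w("top",u,v,.1) for u,v in c]); print("tub",C,C.mean(0))
e=C[0]-C[3]+C[1]-C[2]; print("yaw",np.degrees(np.arctan2(e[1],e[0])),[np.linalg.norm(C[i]-C[i-1]) for i in range(4)])
print("scene tub",[w2p("scene",p) for p in C])
f=lambda x,y,z:p2w("top",x/5+260,y/5+145,z)
A,B=f(100,80,.032),f(202,60,.032); L,R=f(160,350,.018),f(268,325,.018)
print("tray",A,B,L,R,np.linalg.norm(A-B),np.linalg.norm(L-R))
e=(A+B-L-R)/2; u=e/np.linalg.norm(e); lip=(L+R)/2; print("len",np.linalg.norm(e[:2]),"yaw",np.degrees(np.arctan2(e[1],e[0])))
g=lip+.085*u; g[2]=.074; print("grip",g,"handle top",f(176,176,.096))
print("scene handle top",w2p("scene",[g[0],g[1],.096]),"lip",w2p("scene",lip))
E
```

```text
tub [[ 0.606  -0.2161  0.1   ]
 [ 0.5852 -0.3941  0.1   ]
 [ 0.4093 -0.3721  0.1   ]
 [ 0.4291 -0.1988  0.1   ]] [ 0.5074 -0.2953  0.1   ]
yaw -6.369507717791947 [np.float64(0.17766979715331527), np.float64(0.1791893175638278), np.float64(0.17724158558424946), np.float64(0.17442505896102575)]
scene tub [array([168.6416, 203.974 ]), array([121.7293, 180.8306]), array([157.5323, 143.3294]), array([201.6222, 163.0279])]
tray [0.5939 0.0959 0.032 ] [0.6064 0.0393 0.032 ] [0.4447 0.0585 0.018 ] [ 0.4602 -0.0015  0.018 ] 0.05793615235143162 0.06202180877571142
len 0.15278947028925105 yaw 14.824690863180205
grip [0.5343 0.0501 0.074 ] handle top [0.5336 0.0526 0.096 ]
scene handle top [260.5703 214.3561] lip [265.27   205.5493]
```

drive_tool --deltas "87 366 -551 0 0.53; 87 366 -551 0 0.53; 87 366 -551 0 0.53; 87 366 -551 0 0.53; 87 366 -551 0 0.53; 87 366 -551 0 0.53; 87 366 -551 0 0.53; 87 366 -551 0 0.53; 87 366 -551 0 0.53; 87 366 -551 0 0.53; 87 366 -551 0 0.53; 87 366 -551 0 0.53"

```text
time_s: 1.3
position: [0.4955, 0.1061, 0.2223]
tcp_rot: [[-0.966, -0.257, -0.001], [-0.257, 0.966, 0.0], [0.0, 0.0, -1.0]]
force: [0.6, 1.2, 0.7]
opening: 1.001
grasp_force: 0.0
```

drive_tool --deltas "87 35 -53 -10 0; 87 35 -53 -10 0; 87 35 -53 -10 0; 87 35 -53 -10 0"

```text
time_s: 1.7
position: [0.5286, 0.0558, 0.212]
tcp_rot: [[-0.966, -0.257, -0.003], [-0.257, 0.966, 0.001], [0.002, 0.002, -1.0]]
force: [-0.5, -0.7, 0.1]
opening: 1.006
grasp_force: 0.0
```

Run:
```python
from h import *
import cv2, pickle
s=bot.read_state(); m=imaging.camera_model("wrist"); im=imaging.capture("wrist")
pickle.dump(m,open("w1.pkl","wb")); cv2.imwrite("pics/w1.png",cv2.convertScaleAbs(im[:,:,::-1],alpha=1.3))
np.set_printoptions(precision=4,suppress=True)
print(s["position"],s["tcp_rot"],s["joint_positions"]); print(m["T"])
for p in [(.534,.051,.096),(.4525,.0285,.018),(.5995,.0676,.032)]: print(w2p("wrist",p,m))
```

```text
[0.5286 0.0558 0.212 ] [[-0.9664 -0.257  -0.0026]
 [-0.257   0.9664  0.001 ]
 [ 0.0023  0.0016 -1.    ]] [  -6.0504   23.8867   96.0454    0.048    60.2224 -110.9668]
[[-0.2566  0.9261  0.2766  0.4513]
 [ 0.9665  0.2456  0.0745  0.035 ]
 [ 0.001   0.2865 -0.9581  0.3744]
 [ 0.      0.      0.      1.    ]]
[273.5203 208.9189]
[273.6765  98.0101]
[274.3699 254.3936]
```

View pics/w1.png

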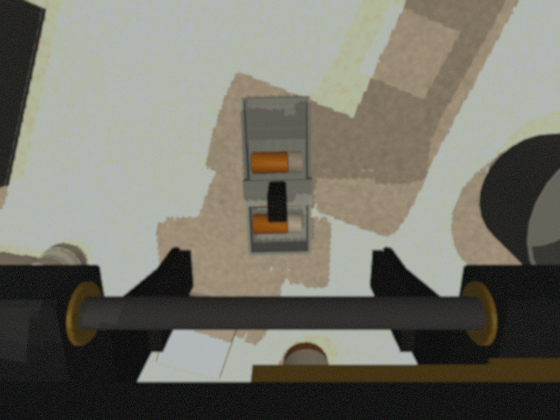

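The wrist view shows the tray aligned with the gripper: handle top at about (277,207), lip middle at (277,98), far end at (279,250). Two vials can be seen, and the third should be under the bridge. The handle is at about (0.5335, 0.053), so I'll descend there.

drive_tool --deltas "60 0 4 -50 0; 50 0 4 -100 0; 50 0 4 -140 0; 50 0 4 -158 0; 50 0 4 -158 0; 50 0 4 -158 0; 50 0 4 -158 0"

```text
time_s: 2.45
position: [0.5309, 0.0597, 0.0562]
tcp_rot: [[-0.966, -0.259, 0.003], [-0.259, 0.966, -0.0], [-0.003, -0.001, -1.0]]
force: [0.3, -0.1, 0.2]
opening: 0.584
grasp_force: 0.0
```

drive_tool --deltas "50 2 -6 -1 0; 50 2 -6 -1 0; 14 2 -6 -1 0; 0 2 -6 -1 0; 0 2 -6 -1 0; 0 2 -6 -1 0; 0 2 -6 -1 0; 0 2 -6 -1 0; 0 2 -6 -1 0"

```text
time_s: 3.35
position: [0.532, 0.053, 0.0535]
tcp_rot: [[-0.966, -0.257, -0.0], [-0.257, 0.966, 0.0], [0.0, 0.0, -1.0]]
force: [-0.0, 0.1, -0.3]
opening: 0.178
grasp_force: 29.9
```

drive_tool --deltas "0 0 0 4 0; 0 0 0 14 0; 0 0 0 32 0; 0 0 0 58 0; 0 0 0 86 0; 0 0 0 112 0; 0 0 0 132 0; 0 0 0 143 0; 0 0 0 147 0; 0 0 0 147 0"

```text
time_s: 4.35
position: [0.5317, 0.053, 0.2006]
tcp_rot: [[-0.966, -0.257, -0.0], [-0.257, 0.966, -0.0], [0.0, 0.0, -1.0]]
force: [-0.5, -0.2, -3.5]
opening: 0.182
grasp_force: 29.9
```

drive_tool --deltas "0 0 -5 0 0; 0 0 -16 0 -0.02; 0 0 -34 0 -0.05; 0 0 -60 0 -0.09; 0 0 -94 0 -0.13; 0 0 -130 0 -0.18; 0 0 -166 0 -0.22; 0 0 -202 0 -0.27; 0 0 -238 0 -0.31; 0 0 -270 0 -0.34; 0 0 -298 0 -0.36; 0 1 -320 0 -0.37"

```text
time_s: 5.55
position: [0.532, -0.2697, 0.1994]
tcp_rot: [[-0.994, 0.113, -0.002], [0.113, 0.994, 0.001], [0.002, 0.0, -1.0]]
force: [0.7, 1.3, -2.8]
opening: 0.18
grasp_force: 29.9
```

drive_tool --deltas "0 0 -14 0 0; 0 0 -24 0 0; 0 0 -30 0 0; 0 0 -32 0 0; 0 0 -32 0 0; 0 0 -32 0 0"

```text
time_s: 6.15
position: [0.533, -0.2979, 0.2006]
tcp_rot: [[-0.994, 0.109, -0.0], [0.109, 0.994, 0.001], [0.0, 0.001, -1.0]]
force: [-0.2, 0.6, -3.9]
opening: 0.183
grasp_force: 29.9
```

Run:
```python
from h import *
import cv2, pickle
s=bot.read_state(); np.set_printoptions(precision=4,suppress=True)
print(s["time_s"],s["position"],s["tcp_rot"],s["joint_positions"],s["force"])
m=imaging.camera_model("wrist"); im=imaging.capture("wrist"); t=imaging.capture("top")
pickle.dump(m,open("w2.pkl","wb"))
b=cv2.resize(t[130:250,350:490],(490,420))
cv2.imwrite("pics/w2.png",cv2.resize(cv2.convertScaleAbs(np.hstack([im,b])[:,:,::-1],alpha=1.5),(800,320)))
C=np.array([.507,-.295]); R=np.radians(-6.5); ux=np.array([np.cos(R),np.sin(R)]); uy=np.array([-ux[1],ux[0]])
for a,b in [(1,1),(1,-1),(-1,1),(-1,-1)]:
    p=C+.09*(a*ux+b*uy); print(a,b,w2p("wrist",[*p,.1],m))
```

```text
6.15 [ 0.533  -0.2979  0.2006] [[-0.9941  0.1085 -0.0003]
 [ 0.1085  0.9941  0.0006]
 [ 0.0004  0.0006 -1.    ]] [ -39.6861   30.5479   85.5048    0.0183   63.9831 -123.4637] [-0.1551  0.5628 -3.8621]
1 1 [393.5996 286.0435]
1 -1 [169.0235 285.1971]
-1 1 [418.935   41.6686]
-1 -1 [146.0344  40.4036]
```

View pics/w2.png

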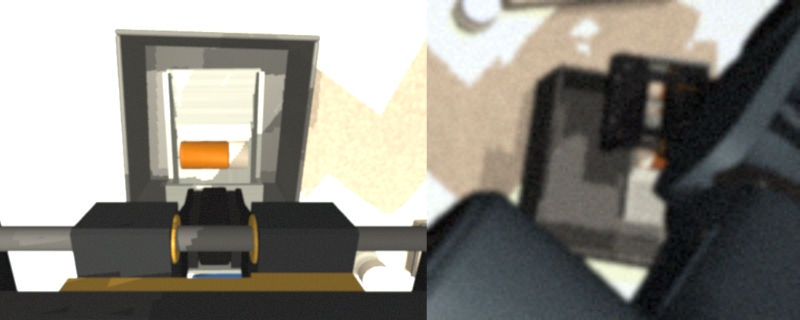

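The wrist view shows the tray level over the tub with a vial in it; the tub's near rim corners are at about (153,41) and (419,50) in full-size pixels. That puts the tub 2–3 mm from my estimate. Next I'll lower the tray's far end onto the tub's far rim so the tray pivots in the grip.

drive_tool --deltas "0 4 0 -8 0; 0 4 0 -24 0; 0 4 0 -38 0; 0 4 0 -45 0; 0 1 0 -49 0; 0 -3 0 -53 0; 0 -7 1 -57 0; 0 -10 1 -61 0; 0 -14 2 -66 0; 0 -17 2 -70 0; 0 -17 2 -70 0; 0 -17 2 -70 0"

```text
time_s: 7.45
position: [0.5162, -0.2964, 0.1317]
tcp_rot: [[-0.994, 0.109, 0.001], [0.109, 0.994, 0.0], [-0.001, 0.001, -1.0]]
force: [-2.4, 4.0, 6.6]
opening: 0.181
grasp_force: 30.0
```

Run:
```python
from h import *
import cv2
im=imaging.capture("scene"); w=imaging.capture("wrist")
print(w2p("scene",[.51,-.293,.1]))
b=cv2.resize(im[110:240,90:250],(517,420))
cv2.imwrite("pics/s3.png",cv2.resize(cv2.convertScaleAbs(np.hstack([b,w])[:,:,::-1],alpha=1.5),(800,312)))
```

```text
[162.73514321 172.79060364]
```

View pics/s3.png

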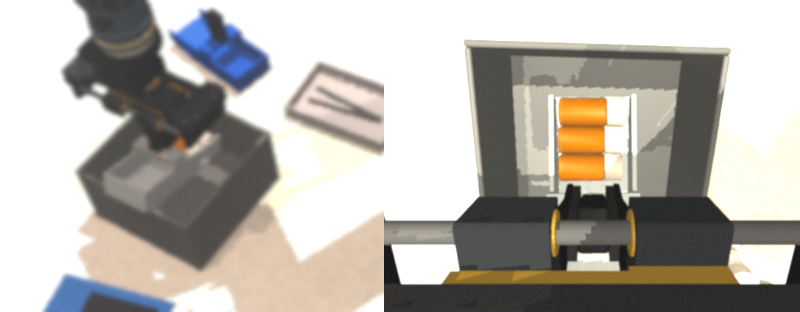

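The wrist view shows the tray tipping: all three vials have rolled to the ramp, at about (590,110–165) in the picture, and are still in the tray. I'll continue the tilt.

drive_tool --deltas "0 -3 0 -5 0; 0 -5 0 -10 0; 0 -7 1 -15 0; 0 -9 1 -20 0; 0 -10 1 -25 0; 0 -12 1 -30 0; 0 -13 1 -34 0; 0 -13 1 -38 0; 0 -9 1 -38 0; 0 -5 0 -38 0; 0 -5 0 -38 0; 0 -5 0 -38 0"

```text
time_s: 8.75
position: [0.5025, -0.293, 0.091]
tcp_rot: [[-0.994, 0.109, -0.018], [0.108, 0.994, 0.01], [0.019, 0.008, -1.0]]
force: [-17.7, 3.5, 6.3]
opening: 0.181
grasp_force: 30.0
```

Run:
```python
from h import *
import cv2
w=imaging.capture("wrist"); im=imaging.capture("scene")
b=cv2.resize(im[110:240,90:250],(517,420))
cv2.imwrite("pics/s4.png",cv2.resize(cv2.convertScaleAbs(np.hstack([b,w])[:,:,::-1],alpha=1.5),(800,312)))
print(bot.read_state()["position"])
```

```text
[ 0.5024878  -0.29305166  0.09100586]
```

View pics/s4.png

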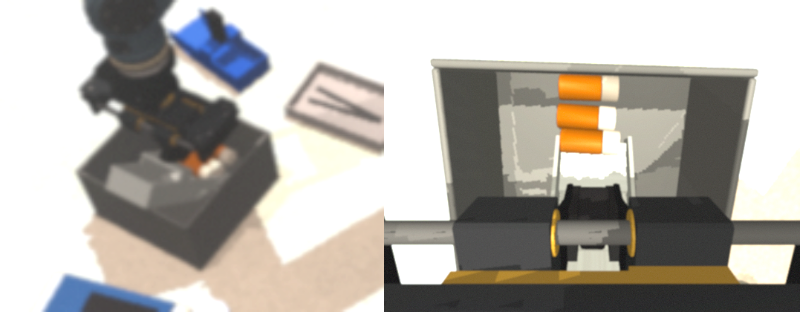

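Two vials are out and the third, at about (590,140), is at the lip. Raising the tray should let it drop.

drive_tool --deltas "0 -3 0 4 0; 0 -3 0 10 0; 0 -3 0 18 0; 0 -3 0 28 0; 0 -3 0 40 0; 0 -3 0 52 0; 0 -3 0 60 0; 0 -3 0 64 0; 0 -3 0 64 0; 0 -3 0 64 0"

```text
time_s: 9.85
position: [0.5078, -0.2968, 0.1564]
tcp_rot: [[-0.994, 0.11, -0.0], [0.11, 0.994, 0.0], [0.0, 0.0, -1.0]]
force: [0.2, 0.3, -3.2]
opening: 0.181
grasp_force: 29.9
```

Run:
```python
from h import *
import cv2
w=imaging.capture("wrist"); im=imaging.capture("scene")
b=cv2.resize(im[110:240,90:250],(517,420))
cv2.imwrite("pics/s5.png",cv2.resize(cv2.convertScaleAbs(np.hstack([b,w])[:,:,::-1],alpha=1.5),(800,312)))
s=bot.read_state();print(s["position"],s["force"],s["tcp_rot"])
```

```text
[ 0.50760111 -0.29669836  0.15595191] [-2.55499081e-01 -5.13327121e-04 -2.82647419e+00] [[-9.93978425e-01  1.09570761e-01 -1.06688048e-03]
 [ 1.09569821e-01  9.93978691e-01  9.03227978e-04]
 [ 1.15942384e-03  7.80891220e-04 -9.99999023e-01]]
```

View pics/s5.png

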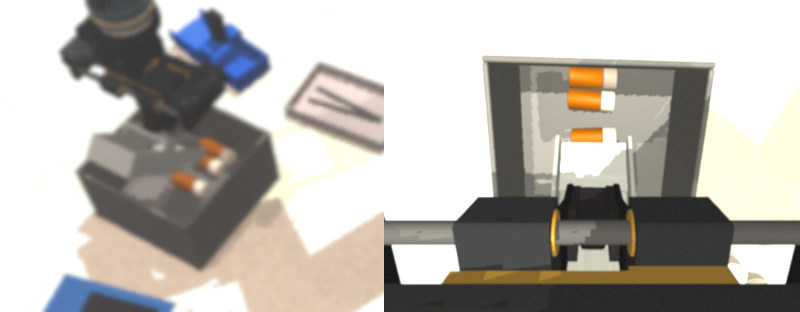

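The scene view shows all three vials in the tub, at about (210,150), (207,165) and (188,183) in the crop. The tray is empty and still tilted about 46°. I'll raise it, carry it to the free bench, then right it against the bench lip first.

drive_tool --deltas "0 0 0 8 0; 0 0 0 25 0; 0 0 0 50 0; 0 0 0 70 0; 0 0 8 76 0; 0 0 25 76 0; 0 0 50 76 0; 0 -4 80 76 0; 0 -8 115 76 0; 0 -13 150 76 0; 0 -17 185 76 0; 0 -20 220 76 0"

```text
time_s: 11.15
position: [0.4857, -0.0738, 0.2311]
tcp_rot: [[-0.994, 0.109, -0.004], [0.109, 0.994, 0.002], [0.004, 0.002, -1.0]]
force: [0.5, 0.1, -2.3]
opening: 0.182
grasp_force: 29.9
```

drive_tool --deltas "0 -2 35 0 0; 0 -4 70 0 0; 0 -6 100 0 0; 0 -8 123 0 0; 0 -8 135 -10 0; 0 -8 138 -40 0; 0 -8 138 -80 0; 0 -8 138 -110 0; 0 -8 138 -130 0; 0 -8 138 -140 0; 0 -8 138 -143 0; 0 -8 138 -143 0"

```text
time_s: 12.35
position: [0.4799, 0.061, 0.0893]
tcp_rot: [[-0.994, 0.11, -0.0], [0.11, 0.994, 0.0], [0.0, -0.0, -1.0]]
force: [-0.3, -0.1, -3.2]
opening: 0.178
grasp_force: 29.9
```

drive_tool --deltas "0 0 0 -6 0; 0 5 -1 -7 0; 0 10 -1 -9 0; 0 14 -2 -10 0; 0 18 -2 -12 0; 0 23 -2 -14 0; 0 27 -3 -16 0; 0 31 -3 -18 0; 0 35 -4 -20 0; 0 35 -4 -20 0"

```text
time_s: 13.35
position: [0.5174, 0.0568, 0.0712]
tcp_rot: [[-0.994, 0.11, 0.004], [0.11, 0.994, -0.0], [-0.004, 0.0, -1.0]]
force: [0.6, 0.1, 9.2]
opening: 0.178
grasp_force: 30.0
```

Pressing with about 12 N and righting. I'll continue to flat.

drive_tool --deltas "0 4 0 -2 0; 0 8 -1 -4 0; 0 13 -1 -6 0; 0 18 -2 -8 0; 0 24 -3 -10 0; 0 30 -3 -12 0; 0 36 -4 -14 0; 0 36 -4 -15 0; 0 36 -4 -16 0; 0 36 -4 -16 0"

```text
time_s: 14.35
position: [0.5492, 0.0536, 0.0552]
tcp_rot: [[-0.994, 0.11, -0.004], [0.11, 0.994, 0.001], [0.004, 0.0, -1.0]]
force: [-4.8, 1.2, 13.9]
opening: 0.183
grasp_force: 37.3
```

Run:
```python
from h import *
import cv2
w=imaging.capture("wrist"); im=imaging.capture("scene")
b=cv2.resize(im[160:290,180:340],(517,420))
cv2.imwrite("pics/s6.png",cv2.resize(cv2.convertScaleAbs(np.hstack([b,w])[:,:,::-1],alpha=1.5),(800,312)))
s=bot.read_state();print(s["position"],s["force"])
```

```text
[0.54922524 0.05358396 0.05522138] [-4.09800619  1.34891444 13.11875655]
```

View pics/s6.png

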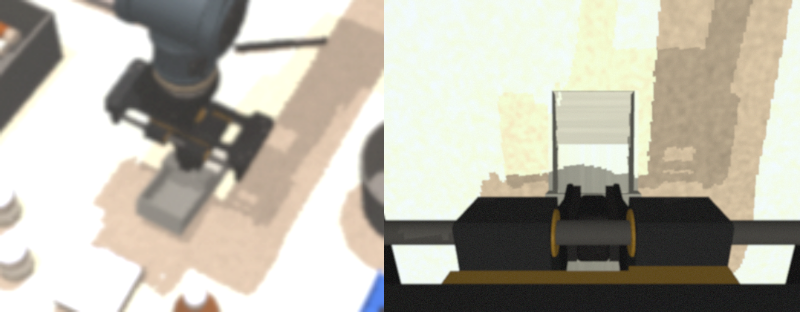

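The tray lies near flat on the free bench and is empty. I'll release it with a slow opening, then rise.

drive_tool --deltas "20 0 0 1 0; 26 0 0 1 0; 34 0 0 1 0; 40 0 0 1 0; 40 0 0 10 0; 40 0 0 30 0; 40 0 0 65 0; 40 0 0 105 0; 40 0 0 140 0; 40 0 0 150 0; 40 0 0 150 0; 40 0 0 150 0"

```text
time_s: 15.65
position: [0.5501, 0.0531, 0.2027]
tcp_rot: [[-0.994, 0.11, -0.002], [0.11, 0.994, 0.0], [0.002, -0.0, -1.0]]
force: [0.3, -0.9, 0.5]
opening: 0.459
grasp_force: 0.0
```

Run:
```python
from h import *
import cv2
w=imaging.capture("wrist"); im=imaging.capture("scene")
b=cv2.resize(im[110:270,110:310],(525,420))
cv2.imwrite("pics/s7.png",cv2.resize(cv2.convertScaleAbs(np.hstack([b,w])[:,:,::-1],alpha=1.5),(800,310)))
s=bot.read_state();print(s["position"],s["force"],s["opening"])
```

```text
[0.54966286 0.05306598 0.20177856] [0.32666222 0.22480048 0.02086094] 0.4604875572404866
```

View pics/s7.png

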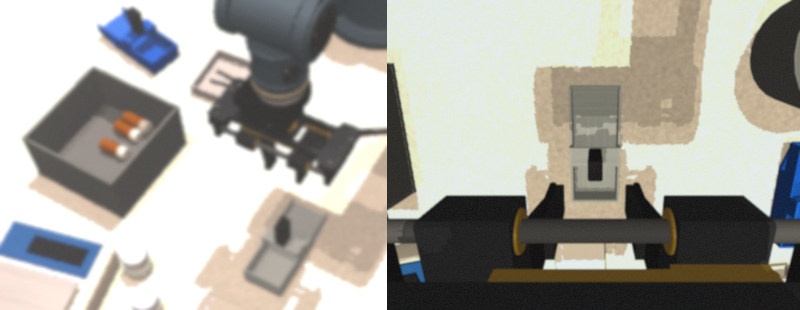

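All three vials lie in the tub, at about (110,130) in the left crop. The empty tray stands upright and released at about (285,245), clear of the tub and the gripper.

```bash
python3 -c "
from rig import bot
print(bot.hand_in())"
```

```text
the job is handed in; nothing more can be done
None
```

I handed the job in at about 16 s: all three vials are in the square tub and the empty tray stands upright and released on the free bench, as the last camera check showed; the hand-in call returned no verdict.

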